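# Set out the loose kitchen things on their matching stands

## Robot

A 7-joint arm with a two-finger parallel gripper is mounted at the origin on a cart in front of the work surface, level with it; the furniture and walls round the work are solid. World frame = base frame: x ahead of the robot, y to its left, z up, the work surface at z = 0. Lengths are in m, angles in degrees, forces in N, time in s.
With the tool pointing down it reaches from about 0.425 to 0.875 m from the base axis. Payload 4.7 kg.
Tool frame: the origin (TCP) lies between the finger pads; the fingertips stand 8 mm ahead of it and the grasp point (between the pads) lies 11 mm behind it (env.tip_extent is the distance from the TCP to the fingertips, in m); z points along the fingers, y is the line along which they close (so a half turn about z gives the same grasp; the last joint's range is limited). The gripper opens to 87 mm and grips with 3 to 60 N. Pads are 19 mm wide; open, the fingers measure 117 mm over their backs; the gripper's body (75 mm by 190 mm) begins 51 mm behind the grasp point.
Start: joints at [67.328, 18.392, -4.016, 83.108, 1.295, 78.541, -3.26], TCP at [0.259, -0.596, 0.231] pointing down, gripper open.
Joint ranges: [-163.93, 163.93], [-17.29, 119.83], [-79.2, 71.16], [3.27, 140.29], [-89.18, 269.18], [5.43, 117.66], [-154.24, 154.24]. Speed limits (degrees/s): [147.25, 147.25, 180, 180, 180, 180, 180].

## Interface

Orientations are given as [roll, pitch, yaw] about the fixed x, y, z axes, in that order (R = Rz(yaw) Ry(pitch) Rx(roll)).
In Python, from cell import sensors, vision, workorder, env gives the robot as it stands.
- The arm moves only by the tool drive_tool, never from a script. Its argument "moves" is a list of rows, each an object of numbers: "x", "y", "z": the shift along the tool's x, y, z in mm; "rx", "ry", "rz": the turn, a rotation vector about the tool's x, y, z in rad; "fingers": the closure, from -1 (fully open) to 1 (shut). In form: [{"x": .., "y": .., "z": .., "rx": .., "ry": .., "rz": .., "fingers": ..}, ...]. A call has 1 to 20 rows; each row is the pose to reach, as a shift and turn from the pose commanded when the call began, along the tool's axes at that moment; what a row does not reach only later rows make up. A row lasts 1/8 s, in which the tool goes at most 62.5 mm and 10.7 degrees, less where a joint would pass 70% of its speed; a pose out of reach is approached as far as the arm can. A call with a gripper value outside its range is refused whole. The fingers move at their own pace and stop on an object; "force" is the grip in N (left out, the last holds). Time passes only in rows, so rows that repeat a pose let the fingers close. It gives the time, the measured TCP pose, the force, the opening and the grip force at its end, in the units of the state.
- sensors.get_obs(): the state, without advancing time (a new reading comes with each control period).
- vision.read_camera(name): name is "scene" or "top" or "wrist"; returns a dict with "image" (480x640x3 uint8, red, green, blue), "fx", "fy", "cx", "cy" (pixels), "R" (3x3) and "t" (3): a world point X has camera coordinates R X + t. Camera axes: x right, y down, z forward; pixel columns grow to the right and rows downward; lengths in m; the calibration is good to about 2 mm. The wrist camera is an equidistant fisheye: a pixel r from the principal point sees the ray r / f radians off the axis. A picture is of the moment at which its call begins. There is no depth.
- workorder.sign_off(): hands the job in; it is judged then, once.
The state is a dict: "time_s": time; "qpos": joint angles; "joint_velocities": joint speeds; "effort": joint torques, N m; "tool_pos": TCP position; "tool_rot": TCP orientation; "force": force on the tool from outside, world axes, zero at the start; "wrist_torque": the same for the moment, N m; "grip_width": finger opening in m; "grasp_force": force on a finger pad.
Only numpy, scipy, OpenCV 4.12 (cv2) and the standard library are available. Lean on these libraries where they do the work, as an engineer would, in place of code of your own. Each camera call takes 0.05 s, during which the arm holds its last target. There are 200 camera calls.

## Task

Set out the four loose kitchen things at the front of the worktop, each in the middle of its own stand: the small food tin upright in the brown wooden dish, the red-capped spice jar upright in the red dish, the tea light inside the ring on the square blue tile, and the teaspoon lying lengthwise along the long white spoon rest (either way round). Let go of everything and do not push the jam jar or the blue beaker standing behind.

Things in the scene. Friction and masses are not known exactly. Their poses are not given: they have to be found in the camera images.
- tin: Small food tin with a coloured paper label and a bright silver lid, standing, 72 mm tall, 57 mm in diameter. Origin: centre of the underside; z up along its axis. 0.14 to 0.24 kg.
- jar: Glass spice jar with a red cap, standing by itself at the front of the worktop (not the group of jars at the back wall), 106 mm tall, 45 mm in diameter (cap at 85 to 106 mm). Origin: centre of the underside; z up along its axis. About 0.11 kg.
- candle: Tea light, low round pale cup with pale green wax, 38 mm in diameter, 15 mm tall. Origin: centre of the underside; z up. About 0.03 kg.
- spoon: Teaspoon with a red handle, lying flat, 132 mm long (its x axis), at most 26 mm wide, 11 mm high at most. Origin: mid-length, at the underside; its x axis runs along the spoon, z up. Pinch it across at the origin, with the fingertips just above the surface. About 0.04 kg.
- tin_stand: Brown wooden round dish for the tin, 92 mm outside, recess 80 mm in diameter with a cork disc; the recess floor is 5 mm above the worktop and the rim 12 mm. Fixed. Origin: centre of the underside, z up.
- jar_stand: Red round dish for the spice jar, 78 mm outside, recess 66 mm in diameter with a black disc; recess floor 5 mm and rim 12 mm above the worktop. Fixed. Origin: centre of the underside, z up.
- candle_tile: Square blue tile for the tea light, 90 x 90 mm, flat top 5 mm above the worktop, a thin white ring 66 mm in diameter drawn round its centre. Fixed. Origin: centre of the underside, z up.
- spoon_rest: Long white pad with round ends for the teaspoon, 150 x 56 mm, flat top 5 mm above the worktop, a long grey outline along its edge. Fixed. Origin: centre of the underside; x along its length, z up.
- jam: Jam jar with a white cap, standing behind the work under the wall cabinets (their fronts are about 0.59 m ahead of the robot, their undersides 0.54 m above the worktop), 75 mm in diameter, 112 mm tall; to be left alone. Origin: centre of the underside, z up.
- beaker: Blue plastic beaker, standing behind the work, 72 mm in diameter, 98 mm tall; to be left alone. Origin: centre of the underside, z up.
Not all that is in view belongs to the job. Several things look just like the candle: the one meant starts farthest to the robot's right.

How it is judged:
By the outcome, as a careful person would: the job done as asked, in the order asked, and still so for the second after the job is handed in, with the robot touching nothing.
It also fails if it takes over 102 s, if anything falls off the work surface, if the arm or the gripper's body presses on something with over 40 N, if the wrist force passes 120 N, or if a joint passes its speed limit or range.

## Working session

There is one attempt and no reset: what is moved stays moved. The work goes in short steps, Python scripts to look and compute and a tool call to move; the robot and the scene stay as the last step left them, time stands still between calls to the robot, and variables do not carry over. Pictures are saved under pics/ and viewed, at most 14 in all, crops included, and the job is handed in when it is done.

Besides the shell and the picture viewer there is one more tool, called after "Call:" in YAML: its name, and indented under it one key for each argument. drive_tool: Moves the arm, as the interface text tells. Its arguments: {"type":"object","properties":{"moves":{"type":"array"},"force":{"type":"number"}},"required":["moves"]}

```bash
ls; mkdir -p pics
python3 - <<'E'
from cell import sensors, vision, workorder, env
import cv2,pickle
o=sensors.get_obs()
print(o, env.tip_extent)
for n in ["scene","top"]:
    c=vision.read_camera(n); pickle.dump(c,open(f'pics/{n}0.pkl','wb'))
    print(n,c['fx'],c['fy'],c['cx'],c['cy'],c['R'],c['t'])
    cv2.imwrite(f'pics/{n}0.png',c['image'][:,:,::-1])
E
```

```text
pics
{'time_s': 0.0, 'qpos': array([67.33000276, 18.43958027, -4.0161632 , 83.17568147,  1.29544009,
       78.54087374, -3.26079162]), 'joint_velocities': array([-0.13740362,  0.03061201,  0.00066487, -0.02055137, -0.09771988,
       -0.09323269, -0.02176518]), 'effort': array([ 1.20704331e-04, -4.91294146e+01, -4.03523566e-01, -3.12523019e+01,
       -6.39109151e-02,  4.36474197e-02,  1.59571709e-04]), 'tool_pos': array([ 0.25869639, -0.59570649,  0.22944886]), 'tool_rot': array([-1.79889137e+02,  6.03383254e-03,  2.34796657e+01]), 'force': array([-0.1176426 , -0.29637908,  0.13631986]), 'wrist_torque': array([-0.00208631, -0.02192457,  0.01242013]), 'grasp_force': 0.0, 'grip_width': 0.08727509762371968} 0.008
scene 493.85672868239556 493.85672868239556 320.2594825418035 239.15981234553587 [[-0.65234037 -0.75774015  0.01678993]
 [-0.56828018  0.47433581 -0.67235643]
 [ 0.5015074  -0.44814663 -0.74003711]] [0.33715917 0.36594812 0.79513363]
top 452.6034366904302 452.6034366904302 320.0278632891792 243.23794595267435 [[ 0.01606637 -0.99985931  0.00481918]
 [-0.98971361 -0.01658823 -0.14209784]
 [ 0.14215779 -0.00248661 -0.98984089]] [-0.04669043  0.56600046  1.13038668]
```

View pics/top0.png

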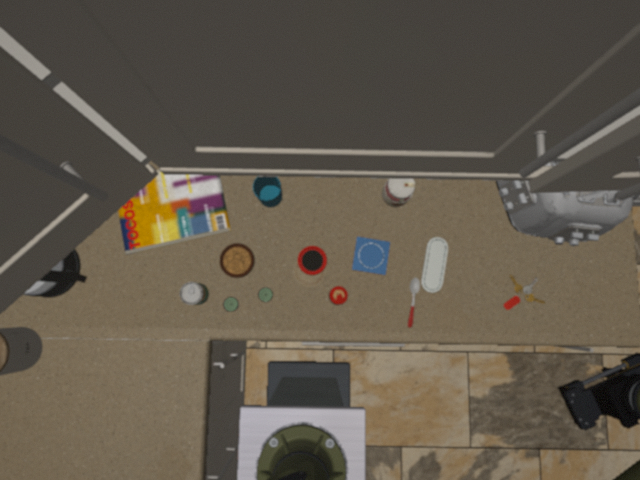

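View pics/scene0.png

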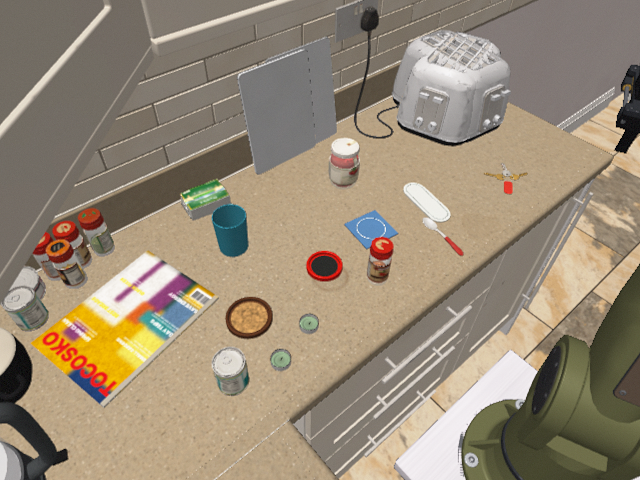

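Top view: tin (194,293), brown dish (237,260), red dish (312,261), jar cap (339,296), tile (371,256), rest (434,264), spoon (413,300), and tea lights at (231,304) and (265,295). The right-hand tea light, (265,295), is the one meant. The scene view shows the same things and agrees.

```bash
cat > h.py <<'E'
import numpy as np, cv2, pickle
def ray(c,u,v):
    d=np.array([(u-c['cx'])/c['fx'],(v-c['cy'])/c['fy'],1.])
    return -c['R'].T@c['t'], c['R'].T@d
def cast(c,uv,z):
    o,d=ray(c,*uv); return (o+d*(z-o[2])/d[2])
def pts(c,cnt,z): return np.array([cast(c,p,z)[:2] for p in cnt.reshape(-1,2)])
def big(c,cond,box):
    """largest blob of a colour mask inside box (u0,v0,u1,v1): contour, hull-filled"""
    u0,v0,u1,v1=box; m=np.zeros(cond.shape,np.uint8); m[v0:v1,u0:u1]=cond[v0:v1,u0:u1]
    k=max(cv2.findContours(m,cv2.RETR_EXTERNAL,cv2.CHAIN_APPROX_NONE)[0],key=cv2.contourArea)
    return k
def circ(c,k,z):
    p=pts(c,k,z).astype(np.float32); (e,ax,a)=cv2.fitEllipse(p*1000); return np.round(e,1),np.round(ax,1)
def rect(c,k,z):
    p=pts(c,k,z).astype(np.float32); (e,ax,a)=cv2.minAreaRect(p*1000); return np.round(e,1),np.round(ax,1),round(a,1)
E
cat > m.py <<'E'
from h import *
B={'top':dict(tin=(178,278,212,308),tl1=(220,294,243,314),tl2=(254,285,276,305),jar=(326,284,352,308),bd=(216,240,258,281),rd=(293,242,331,280),tile=(348,232,396,278),rest=(418,232,452,296),spoon=(404,274,424,330)),
'scene':dict(tin=(208,342,252,400),tl1=(268,345,294,372),tl2=(297,311,322,336),jar=(364,232,396,285),bd=(220,290,278,342),rd=(300,248,348,284),tile=(340,205,402,250),rest=(398,178,454,224),spoon=(418,212,468,258))}
for n in B:
    c=pickle.load(open(f'pics/{n}0.pkl','rb')); im=c['image']; b=B[n]
    H,S,V=[x.astype(int) for x in cv2.split(cv2.cvtColor(im,cv2.COLOR_RGB2HSV))]
    red=((H<8)|(H>172))&(S>150)&(V>60); green=(H>35)&(H<95)&(S>40); blue=(H>95)&(H<125)&(S>90)
    print(n)
    for k,z,m in [('tl1',.013,green),('tl2',.013,green),('jar',.106,red),('rd',.012,red),('bd',.012,(V<95)|((H<18)&(S>110)))]:
        try: print(k,circ(c,big(c,m,b[k]),z))
        except Exception as e: print(k,e)
    w=(S<40)&(V>120)
    for k,z,m in [('tile',.005,blue),('rest',.005,w),('spoon',.004,red|w)]:
        try: print(k,rect(c,big(c,m,b[k]),z))
        except Exception as e: print(k,e)
    k=big(c,w,b['tin']); print('tin',circ(c,k,.072))
    u=np.hstack([np.hstack([cv2.resize(im[y0:y1,x0:x1,::-1],(264,264)) for (x0,y0,x1,y1) in [b[q] for q in r]]) for r in [('tin','jar','spoon')]])
    cv2.imwrite(f'pics/crop_{n}.png',u)
E
python3 m.py
```

```text
top
tl1 (array([408. , 192.4]), array([33.9, 34.7]))
tl2 (array([434.1, 103.3]), array([33.4, 34. ]))
jar (array([432.8, -82.5]), array([40.8, 41.1]))
rd (array([526.2, -16.6]), array([74. , 74.5]))
bd (array([522.3, 180.9]), array([90. , 91.6]))
tile (array([ 542. , -172.8]), array([86. , 86.4]), 81.7)
rest (array([ 520.7, -341.5]), array([ 59.2, 150.3]), 79.7)
spoon (array([ 448., -288.]), array([23.8, 71. ]), 89.1)
tin (array([433.8, 280.5]), array([46.5, 49.8]))
scene
tl1 (array([404.9, 193.3]), array([29.3, 33. ]))
tl2 (array([430.9, 104.3]), array([27.7, 32.9]))
jar (array([425.4, -76. ]), array([43.4, 57.7]))
rd (array([520.8, -13.5]), array([75.7, 81.4]))
bd (array([517.6, 183.9]), array([88.9, 94.2]))
tile (array([ 538.6, -170.8]), array([87.8, 87.4]), 81.7)
rest (array([ 517.7, -340.4]), array([ 77., 149.]), 67.3)
spoon (array([ 426.9, -287.9]), array([ 69.6, 133.9]), 51.9)
tin (array([429.7, 282.4]), array([53.3, 62.2]))
```

```bash
cat > m2.py <<'E'
from h import *
c=pickle.load(open('pics/top0.pkl','rb')); im=c['image']
H,S,V=[x.astype(int) for x in cv2.split(cv2.cvtColor(im,cv2.COLOR_RGB2HSV))]
red=((H<8)|(H>172))&(S>120)&(V>60); w=(S<45)&(V>110)
m=np.zeros(H.shape,np.uint8); m[272:332,402:424]=(red|w)[272:332,402:424]
p=cv2.findNonZero(m); print('spoon',len(p),rect(c,p,.004)); 
P=pts(c,p,.004); print('ends',P[P[:,0].argmax()],P[P[:,0].argmin()])
g=cv2.fitLine((P*1000).astype(np.float32),cv2.DIST_L2,0,.01,.01).ravel();print(g, np.degrees(np.arctan2(g[1],g[0])))
k=big(c,w,(418,232,452,296)); P=pts(c,k,.005); P=P-P.mean(0); e=np.linalg.svd(P,full_matrices=False)[2][0]; print('rest dir',np.degrees(np.arctan2(e[1],e[0])))
for n,uv in dict(jam=(399,186),beaker=(267,186)).items(): print(n,cast(c,uv,.105))
t=im[220:340,170:460,::-1]; cv2.imwrite('pics/t.png',cv2.resize(t,None,fx=2.7,fy=2.7,interpolation=cv2.INTER_CUBIC))
E
python3 m2.py
```

```text
spoon 298 (array([ 428.8, -291.2]), array([ 34.9, 143.9]), 86.1)
ends [ 0.49959027 -0.31129671] [ 0.35818447 -0.26992459]
[ 9.7862267e-01 -2.0566387e-01  4.3916397e+02 -2.8762128e+02] -11.868365
rest dir 161.36863075839113
jam [ 0.70472202 -0.23157514  0.105     ]
beaker [0.69900781 0.096935   0.105     ]
```

View pics/t.png

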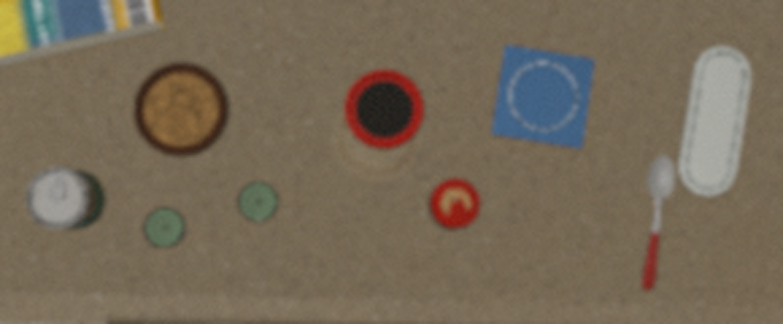

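Run:
```python
from h import *
c=pickle.load(open('pics/top0.pkl','rb'))
f=lambda u,v:(u/2.7+170-.3,v/2.7+220-.3)
for n,a,b in [('spoon',(661,155),(648,290)),('rest',(724,46),(707,196))]:
    A,B=cast(c,f(*a),.005),cast(c,f(*b),.005); d=A-B
    print(n,A,B,(A+B)/2,np.linalg.norm(d),np.degrees(np.arctan2(d[1],d[0])))
```

```text
spoon [ 0.48563052 -0.28841647  0.005     ] [ 0.35545493 -0.27411797  0.005     ] [ 0.42054272 -0.28126722  0.005     ] 0.13095850878820534 -6.268245802791516
rest [ 0.59464367 -0.35236595  0.005     ] [ 0.44645419 -0.33269671  0.005     ] [ 0.52054893 -0.34253133  0.005     ] 0.1494891324167405 -7.560695585894734
```

```bash
cat > mv.py <<'E'
import sys,numpy as np
from cell import sensors
# args: x,y,z,yaw waypoints -> tool-frame shift (mm) and rz, from the present pose
o=sensors.get_obs(); p=np.array(o['tool_pos']); y=o['tool_rot'][2]
print('now',np.round(p,4),np.round(o['tool_rot'],2),'t',round(o['time_s'],2),'w',round(o['grip_width'],4),'gf',round(o['grasp_force'],1),'q',np.round(o['qpos'],0))
a=np.radians(y); T=np.array([[np.cos(a),np.sin(a),0],[np.sin(a),-np.cos(a),0],[0,0,-1]])
for s in sys.argv[1:]:
    v=np.array([float(t) for t in s.split(',')]); d=T@(v[:3]-p)*1000
    r=(v[3]-y+180)%360-180
    print(s,'->',np.round(d,1),'rz',round(-np.radians(r),3),'rows',np.ceil(max(np.linalg.norm(d)/62.5,abs(r)/10.7)))
E
python3 mv.py .48,-.3,.23,50 .5,0,.2,75 .432,.2815,.13,90
```

```text
now [ 0.2588 -0.5958  0.2296] [-1.799e+02  1.000e-02  2.348e+01] t 0.1 w 0.087 gf 0.0 q [67. 18. -4. 83.  1. 79. -3.]
.48,-.3,.23,50 -> [ 320.8 -183.1   -0.4] rz -0.463 rows 6.0
.5,0,.2,75 -> [ 458.7 -450.3   29.6] rz -0.899 rows 11.0
.432,.2815,.13,90 -> [ 508.5 -735.6   99.6] rz -1.161 rows 15.0
```

Call:
drive_tool:
  moves:
    - {"x": 321, "y": -183, "z": 0, "rz": -0.46, "fingers": -1}
    - {"x": 321, "y": -183, "z": 0, "rz": -0.46, "fingers": -1}
    - {"x": 321, "y": -183, "z": 0, "rz": -0.46, "fingers": -1}
    - {"x": 321, "y": -183, "z": 0, "rz": -0.46, "fingers": -1}
    - {"x": 321, "y": -183, "z": 0, "rz": -0.46, "fingers": -1}
    - {"x": 321, "y": -183, "z": 0, "rz": -0.46, "fingers": -1}
    - {"x": 459, "y": -450, "z": 30, "rz": -0.9, "fingers": -1}
    - {"x": 459, "y": -450, "z": 30, "rz": -0.9, "fingers": -1}
    - {"x": 459, "y": -450, "z": 30, "rz": -0.9, "fingers": -1}
    - {"x": 459, "y": -450, "z": 30, "rz": -0.9, "fingers": -1}
    - {"x": 459, "y": -450, "z": 30, "rz": -0.9, "fingers": -1}
    - {"x": 509, "y": -736, "z": 90, "rz": -1.161, "fingers": -1}
    - {"x": 509, "y": -736, "z": 90, "rz": -1.161, "fingers": -1}
    - {"x": 509, "y": -736, "z": 90, "rz": -1.161, "fingers": -1}
    - {"x": 509, "y": -736, "z": 90, "rz": -1.161, "fingers": -1}
    - {"x": 509, "y": -736, "z": 90, "rz": -1.161, "fingers": -1}
    - {"x": 509, "y": -736, "z": 90, "rz": -1.161, "fingers": -1}
    - {"x": 509, "y": -736, "z": 90, "rz": -1.161, "fingers": -1}
  force: 20

```text
invalid input at $.moves[0]: expected keys x, y, z, rx, ry, rz, fingers
```

```bash
python3 mv.py .432,.2815,.034,90
python3 - <<'E'
from cell import vision
import cv2,pickle
c=vision.read_camera('wrist'); pickle.dump(c,open('pics/w1.pkl','wb')); cv2.imwrite('pics/w1.png',c['image'][:,:,::-1]); print(c['fx'],c['cx'],c['cy'],c['R'],c['t'])
E
```

```text
now [ 0.2588 -0.5958  0.2296] [-1.799e+02  1.000e-02  2.348e+01] t 0.1 w 0.087 gf 0.0 q [67. 18. -4. 83.  1. 79. -3.]
.432,.2815,.034,90 -> [ 508.5 -735.6  195.6] rz -1.161 rows 15.0
371.64829954431775 322.07629574058035 242.334467395709 [[ 0.39950192 -0.91673127 -0.00141171]
 [-0.88386593 -0.38558728  0.26477057]
 [-0.2432678  -0.10452859 -0.9643104 ]] [-0.65059354 -0.03169867  0.38992573]
```

View pics/w1.png

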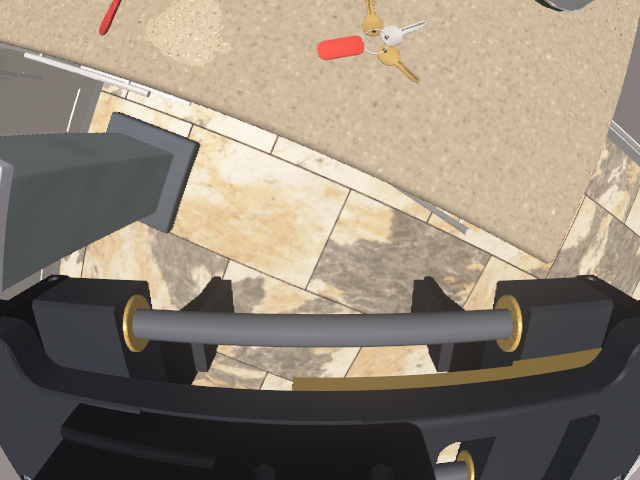

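The call was refused because every key is required, so the arm hasn't moved. The wrist view shows the fingers at about (205,330) and (430,330), the keys at (370,45) and the floor below.

Call:
drive_tool:
  moves:
    - {"x": 321, "y": -183, "z": 0, "rx": 0, "ry": 0, "rz": -0.46, "fingers": -1}
    - {"x": 321, "y": -183, "z": 0, "rx": 0, "ry": 0, "rz": -0.46, "fingers": -1}
    - {"x": 321, "y": -183, "z": 0, "rx": 0, "ry": 0, "rz": -0.46, "fingers": -1}
    - {"x": 321, "y": -183, "z": 0, "rx": 0, "ry": 0, "rz": -0.46, "fingers": -1}
    - {"x": 321, "y": -183, "z": 0, "rx": 0, "ry": 0, "rz": -0.46, "fingers": -1}
    - {"x": 321, "y": -183, "z": 0, "rx": 0, "ry": 0, "rz": -0.46, "fingers": -1}
    - {"x": 459, "y": -450, "z": 30, "rx": 0, "ry": 0, "rz": -0.9, "fingers": -1}
    - {"x": 459, "y": -450, "z": 30, "rx": 0, "ry": 0, "rz": -0.9, "fingers": -1}
    - {"x": 459, "y": -450, "z": 30, "rx": 0, "ry": 0, "rz": -0.9, "fingers": -1}
    - {"x": 459, "y": -450, "z": 30, "rx": 0, "ry": 0, "rz": -0.9, "fingers": -1}
    - {"x": 459, "y": -450, "z": 30, "rx": 0, "ry": 0, "rz": -0.9, "fingers": -1}
    - {"x": 509, "y": -736, "z": 90, "rx": 0, "ry": 0, "rz": -1.161, "fingers": -1}
    - {"x": 509, "y": -736, "z": 90, "rx": 0, "ry": 0, "rz": -1.161, "fingers": -1}
    - {"x": 509, "y": -736, "z": 90, "rx": 0, "ry": 0, "rz": -1.161, "fingers": -1}
    - {"x": 509, "y": -736, "z": 90, "rx": 0, "ry": 0, "rz": -1.161, "fingers": -1}
    - {"x": 509, "y": -736, "z": 90, "rx": 0, "ry": 0, "rz": -1.161, "fingers": -1}
    - {"x": 509, "y": -736, "z": 90, "rx": 0, "ry": 0, "rz": -1.161, "fingers": -1}
    - {"x": 509, "y": -736, "z": 90, "rx": 0, "ry": 0, "rz": -1.161, "fingers": -1}
  force: 20

```text
time_s: 2.4
tool_pos: [0.4327, 0.2808, 0.1403]
tool_rot: [-180.0, 0.1, 90.0]
force: [-0.2, -0.3, 0.4]
grip_width: 0.0873
grasp_force: 0.0
```

```bash
python3 mv.py .432,.2815,.034,90
cat > wr.py <<'E'
import sys,cv2,pickle
from cell import vision
n=sys.argv[1]; c=vision.read_camera('wrist'); pickle.dump(c,open(f'pics/{n}.pkl','wb')); cv2.imwrite(f'pics/{n}.png',c['image'][:,:,::-1])
E
python3 wr.py w2
```

```text
now [0.4327 0.2808 0.1403] [-1.7998e+02  6.0000e-02  8.9990e+01] t 2.4 w 0.0873 gf 0.0 q [ 11.  11. -51. 107.   9.  66. -43.]
.432,.2815,.034,90 -> [  0.7  -0.7 106.3] rz -0.0 rows 2.0
```

View pics/w2.png

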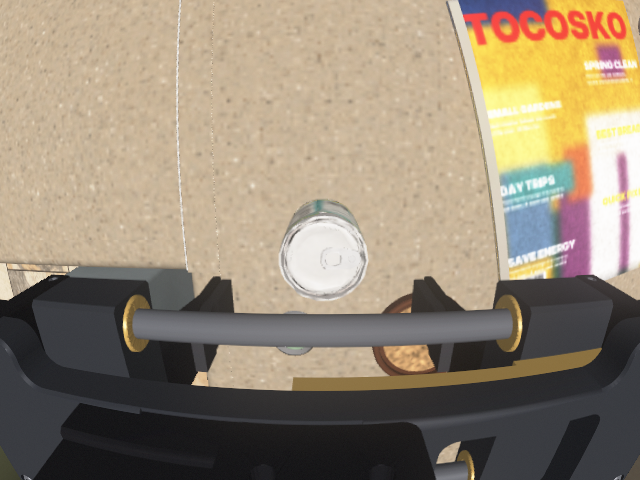

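The tin lid is centred at about (323,259), between the fingers at (212,320) and (433,320). I'll check its position by casting a ray.

```bash
cat >> h.py <<'E'
def fcast(c,uv,z):
    u,v=uv; x,y=(u-c['cx'])/c['fx'],(v-c['cy'])/c['fy']; r=np.hypot(x,y)+1e-12
    d=c['R'].T@np.array([x/r*np.sin(r),y/r*np.sin(r),np.cos(r)]); o=-c['R'].T@c['t']
    return o+d*(z-o[2])/d[2]
E
python3 - <<'E'
from h import *
c=pickle.load(open('pics/w2.pkl','rb')); im=c['image']
H,S,V=[x.astype(int) for x in cv2.split(cv2.cvtColor(im,cv2.COLOR_RGB2HSV))]
m=(S<30)&(V>140); k=big(c,m,(270,210,376,305)); k=cv2.convexHull(k); print(cv2.fitEllipse(k))
P=np.array([fcast(c,p,.072)[:2] for p in k.reshape(-1,2)],np.float32)*1000; print(cv2.fitEllipse(P))
for uv in [(280,257),(368,257),(323,298)]: print(fcast(c,uv,.072))
E
```

```text
((324.2646789550781, 255.1210174560547), (87.1532974243164, 95.08088684082031), 33.905433654785156)
((435.70306396484375, 281.8251953125), (55.5641975402832, 61.98093032836914), 158.2505340576172)
[0.40788958 0.28171685 0.072     ]
[0.46334017 0.28176147 0.072     ]
[0.43501921 0.25368703 0.072     ]
```

Call:
drive_tool:
  moves:
    - {"x": 1, "y": 1.5, "z": 53, "rx": 0, "ry": 0, "rz": 0, "fingers": -1}
    - {"x": 1, "y": 1.5, "z": 106, "rx": 0, "ry": 0, "rz": 0, "fingers": -1}
    - {"x": 1, "y": 1.5, "z": 106, "rx": 0, "ry": 0, "rz": 0, "fingers": -1}
    - {"x": 1, "y": 1.5, "z": 106, "rx": 0, "ry": 0, "rz": 0, "fingers": 1}
    - {"x": 1, "y": 1.5, "z": 106, "rx": 0, "ry": 0, "rz": 0, "fingers": 1}
    - {"x": 1, "y": 1.5, "z": 106, "rx": 0, "ry": 0, "rz": 0, "fingers": 1}
    - {"x": 1, "y": 1.5, "z": 106, "rx": 0, "ry": 0, "rz": 0, "fingers": 1}
    - {"x": 1, "y": 1.5, "z": 106, "rx": 0, "ry": 0, "rz": 0, "fingers": 1}
    - {"x": 1, "y": 1.5, "z": 106, "rx": 0, "ry": 0, "rz": 0, "fingers": 1}
  force: 20

```text
time_s: 3.58
tool_pos: [0.4345, 0.2829, 0.0355]
tool_rot: [179.9, 0.0, 90.0]
force: [-2.0, -2.5, 7.2]
grip_width: 0.0564
grasp_force: 20.0
```

```bash
python3 mv.py .434,.282,.085,90 .521,.182,.085,90 .521,.182,.041,90
```

```text
now [0.4345 0.2829 0.0355] [1.7995e+02 2.0000e-02 9.0000e+01] t 3.58 w 0.0564 gf 20.0 q [  7.  20. -48. 112.  18.  56. -50.]
.434,.282,.085,90 -> [ -0.9  -0.5 -49.5] rz -0.0 rows 1.0
.521,.182,.085,90 -> [-100.9   86.5  -49.5] rz -0.0 rows 3.0
.521,.182,.041,90 -> [-100.9   86.5   -5.5] rz -0.0 rows 3.0
```

Call:
drive_tool:
  moves:
    - {"x": 0, "y": 0, "z": -25, "rx": 0, "ry": 0, "rz": 0, "fingers": 1}
    - {"x": 0, "y": 0, "z": -50, "rx": 0, "ry": 0, "rz": 0, "fingers": 1}
    - {"x": -35, "y": 29, "z": -50, "rx": 0, "ry": 0, "rz": 0, "fingers": 1}
    - {"x": -70, "y": 58, "z": -50, "rx": 0, "ry": 0, "rz": 0, "fingers": 1}
    - {"x": -101, "y": 87, "z": -50, "rx": 0, "ry": 0, "rz": 0, "fingers": 1}
    - {"x": -101, "y": 87, "z": -50, "rx": 0, "ry": 0, "rz": 0, "fingers": 1}
  force: 20

```text
time_s: 4.32
tool_pos: [0.5234, 0.1772, 0.0839]
tool_rot: [180.0, 0.1, 89.6]
force: [-0.8, -0.5, -1.3]
grip_width: 0.0567
grasp_force: 20.0
```

```bash
python3 mv.py .521,.182,.041,90
python3 - <<'E'
from cell import vision
import cv2,pickle,numpy as np
a=[]
for n,(u0,v0,u1,v1) in {'scene':(190,230,330,370),'top':(200,220,280,300)}.items():
    c=vision.read_camera(n); a.append(cv2.resize(c['image'][v0:v1,u0:u1,::-1],(390,390),interpolation=cv2.INTER_CUBIC))
cv2.imwrite('pics/p3.png',np.hstack(a))
E
```

```text
now [0.5234 0.1772 0.0839] [1.7999e+02 9.0000e-02 8.9600e+01] t 4.33 w 0.0567 gf 20.0 q [ 18.  19. -46. 105.  16.  62. -34.]
.521,.182,.041,90 -> [ 4.8 -2.5 42.9] rz -0.007 rows 1.0
```

View pics/p3.png

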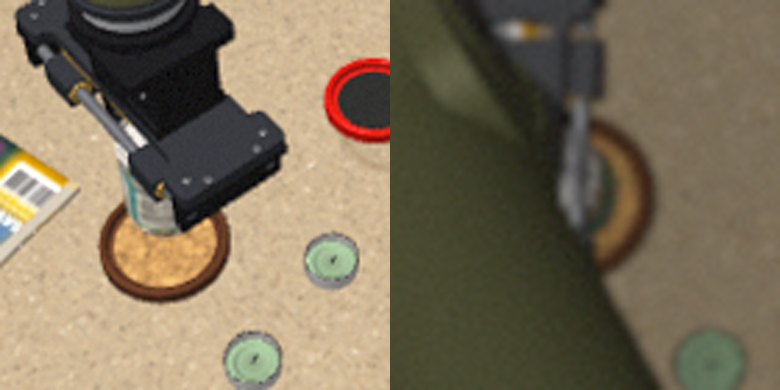

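The scene crop shows the held tin over the brown dish. The reading was not settled, so I'll go part way down and settle before reading again.

Call:
drive_tool:
  moves:
    - {"x": 0, "y": 0, "z": 30, "rx": 0, "ry": 0, "rz": 0, "fingers": 1}
    - {"x": 0, "y": 0, "z": 30, "rx": 0, "ry": 0, "rz": 0, "fingers": 1}
    - {"x": 0, "y": 0, "z": 30, "rx": 0, "ry": 0, "rz": 0, "fingers": 1}
    - {"x": 0, "y": 0, "z": 30, "rx": 0, "ry": 0, "rz": 0, "fingers": 1}

```text
time_s: 4.92
tool_pos: [0.5216, 0.1823, 0.0556]
tool_rot: [179.9, -0.0, 90.0]
force: [-0.1, 0.1, -2.4]
grip_width: 0.0568
grasp_force: 20.0
```

```bash
python3 mv.py .521,.182,.041,90
```

```text
now [0.5216 0.1823 0.0556] [ 1.799e+02 -2.000e-02  9.004e+01] t 4.92 w 0.0568 gf 20.0 q [ 17.  21. -45. 107.  18.  59. -36.]
.521,.182,.041,90 -> [-0.3 -0.6 14.6] rz 0.001 rows 1.0
```

Call:
drive_tool:
  moves:
    - {"x": 0, "y": 0, "z": 8, "rx": 0, "ry": 0, "rz": 0, "fingers": 1}
    - {"x": 0, "y": 0, "z": 15, "rx": 0, "ry": 0, "rz": 0, "fingers": 1}
    - {"x": 0, "y": 0, "z": 15, "rx": 0, "ry": 0, "rz": 0, "fingers": 1}
    - {"x": 0, "y": 0, "z": 15, "rx": 0, "ry": 0, "rz": 0, "fingers": 1}
    - {"x": 0, "y": 0, "z": 15, "rx": 0, "ry": 0, "rz": 0, "fingers": -1}
    - {"x": 0, "y": 0, "z": 15, "rx": 0, "ry": 0, "rz": 0, "fingers": -1}
    - {"x": 0, "y": 0, "z": 15, "rx": 0, "ry": 0, "rz": 0, "fingers": -1}
    - {"x": 0, "y": 0, "z": 15, "rx": 0, "ry": 0, "rz": 0, "fingers": -1}
    - {"x": 0, "y": 0, "z": -35, "rx": 0, "ry": 0, "rz": 0, "fingers": -1}
    - {"x": 0, "y": 0, "z": -85, "rx": 0, "ry": 0, "rz": 0, "fingers": -1}
    - {"x": 0, "y": 0, "z": -105, "rx": 0, "ry": 0, "rz": 0, "fingers": -1}
    - {"x": 0, "y": 0, "z": -105, "rx": 0, "ry": 0, "rz": 0, "fingers": -1}

```text
time_s: 6.42
tool_pos: [0.5219, 0.1818, 0.1605]
tool_rot: [179.8, 0.0, 90.0]
force: [-0.5, 0.9, 0.3]
grip_width: 0.0872
grasp_force: 0.0
```

```bash
python3 mv.py .432,-.081,.19,90; python3 wr.py w4
```

```text
now [0.5219 0.1818 0.1605] [179.85   0.    89.98] t 6.42 w 0.0872 gf 0.0 q [ 20.  14. -48. 101.  11.  69. -31.]
.432,-.081,.19,90 -> [-262.8  -89.8  -29.5] rz -0.0 rows 5.0
```

View pics/w4.png

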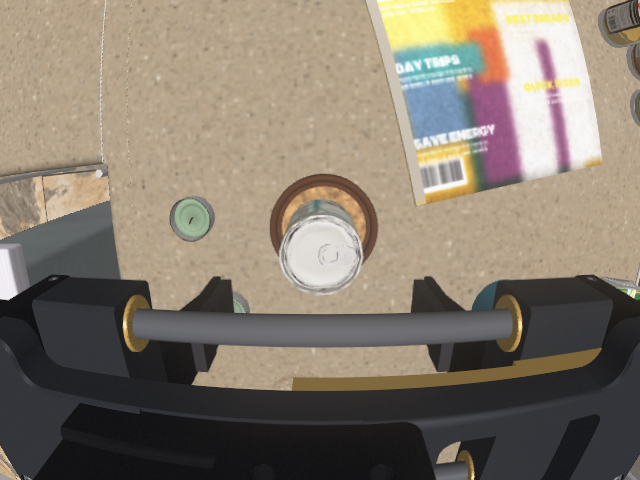

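Run:
```python
from h import *
c=pickle.load(open('pics/w4.pkl','rb'))
for n,uv,z in [('dishL',(270,228),.012),('dishR',(378,228),.012),('dishT',(324,174),.012),('tinL',(278,253),.077),('tinR',(363,253),.077),('tinB',(320,294),.077)]: print(n,fcast(c,uv,z)[:2])
```

```text
dishL [0.48014967 0.18278216]
dishR [0.57103025 0.18281308]
dishT [0.52545202 0.22784497]
tinL [0.49416867 0.18073213]
tinR [0.55120591 0.18073668]
tinB [0.52233036 0.15099216]
```

The tin stands upright in the dish, about 3 mm off centre, which is fine. Next is the jar.

Call:
drive_tool:
  moves:
    - {"x": -60, "y": -15, "z": -10, "rx": 0, "ry": 0, "rz": 0, "fingers": -1}
    - {"x": -120, "y": -35, "z": -10, "rx": 0, "ry": 0, "rz": 0, "fingers": -1}
    - {"x": -180, "y": -55, "z": -10, "rx": 0, "ry": 0, "rz": 0, "fingers": -1}
    - {"x": -235, "y": -80, "z": -10, "rx": 0, "ry": 0, "rz": 0, "fingers": -1}
    - {"x": -263, "y": -88, "z": -10, "rx": 0, "ry": 0, "rz": 0, "fingers": -1}
    - {"x": -263, "y": -88, "z": -10, "rx": 0, "ry": 0, "rz": 0, "fingers": -1}
    - {"x": -263, "y": -88, "z": -10, "rx": 0, "ry": 0, "rz": 0, "fingers": -1}
    - {"x": -263, "y": -88, "z": -10, "rx": 0, "ry": 0, "rz": 0, "fingers": -1}

```text
time_s: 7.48
tool_pos: [0.4332, -0.0798, 0.169]
tool_rot: [-180.0, -0.0, 90.2]
force: [-0.0, 0.1, -0.2]
grip_width: 0.0872
grasp_force: 0.0
```

```bash
python3 wr.py w5
python3 - <<'E'
from h import *
c=pickle.load(open('pics/w5.pkl','rb')); im=c['image']
H,S,V=[x.astype(int) for x in cv2.split(cv2.cvtColor(im,cv2.COLOR_RGB2HSV))]
red=((H<8)|(H>172))&(S>130)&(V>60); k=big(c,red,(220,190,410,310)); x,y,w,h=cv2.boundingRect(k); print(x,y,w,h)
P=k.reshape(-1,2)
for v in range(y,y+h,8): r=P[P[:,1]==v][:,0]; print(v,r.min(),r.max(),[np.round(fcast(c,(q,v),.106)[:2],4) for q in (r.min(),r.max())])
E
python3 mv.py .432,-.081,.064,90
```

```text
289 226 69 74
226 319 330 [array([ 0.4329, -0.0576]), array([ 0.4395, -0.0576])]
234 301 345 [array([ 0.422 , -0.0626]), array([ 0.4485, -0.0625])]
242 294 351 [array([ 0.4177, -0.0676]), array([ 0.4523, -0.0675])]
250 290 355 [array([ 0.4152, -0.0727]), array([ 0.4549, -0.0725])]
258 289 356 [array([ 0.4145, -0.0778]), array([ 0.4556, -0.0777])]
266 289 357 [array([ 0.4144, -0.083 ]), array([ 0.4564, -0.0828])]
274 289 356 [array([ 0.4142, -0.0883]), array([ 0.456 , -0.0881])]
282 292 352 [array([ 0.416 , -0.0936]), array([ 0.4536, -0.0935])]
290 299 347 [array([ 0.4203, -0.099 ]), array([ 0.4506, -0.0989])]
298 311 334 [array([ 0.4278, -0.1045]), array([ 0.4425, -0.1045])]
now [ 0.4333 -0.08    0.1691] [-1.7996e+02 -3.0000e-02  9.0150e+01] t 7.53 w 0.0873 gf 0.0 q [ 45.  -4. -36. 115.  -3.  69.  10.]
.432,-.081,.064,90 -> [ -1.   -1.3 105.1] rz 0.003 rows 2.0
```

View pics/w5.png

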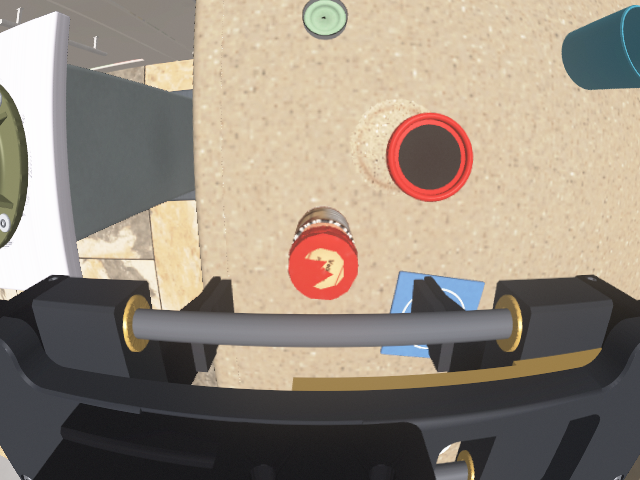

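Call:
drive_tool:
  moves:
    - {"x": -2, "y": 0.5, "z": 55, "rx": 0, "ry": 0, "rz": 0, "fingers": -1}
    - {"x": -2, "y": 0.5, "z": 110, "rx": 0, "ry": 0, "rz": 0, "fingers": -1}
    - {"x": -2, "y": 0.5, "z": 110, "rx": 0, "ry": 0, "rz": 0, "fingers": -1}
    - {"x": -2, "y": 0.5, "z": 110, "rx": 0, "ry": 0, "rz": 0, "fingers": -1}
    - {"x": -2, "y": 0.5, "z": 110, "rx": 0, "ry": 0, "rz": 0, "fingers": 1}
    - {"x": -2, "y": 0.5, "z": 110, "rx": 0, "ry": 0, "rz": 0, "fingers": 1}
    - {"x": -2, "y": 0.5, "z": 110, "rx": 0, "ry": 0, "rz": 0, "fingers": 1}
    - {"x": -2, "y": 0.5, "z": 110, "rx": 0, "ry": 0, "rz": 0, "fingers": 1}
    - {"x": -2, "y": 0.5, "z": 110, "rx": 0, "ry": 0, "rz": 0, "fingers": 1}
    - {"x": -2, "y": 0.5, "z": 110, "rx": 0, "ry": 0, "rz": 0, "fingers": 1}
  force: 15

```text
time_s: 8.78
tool_pos: [0.4336, -0.0834, 0.0596]
tool_rot: [180.0, 0.0, 90.0]
force: [0.2, -0.2, 1.0]
grip_width: 0.0444
grasp_force: 15.0
```

```bash
python3 - <<'E'
from h import *
c=pickle.load(open('pics/w5.pkl','rb')); im=c['image']
H,S,V=[x.astype(int) for x in cv2.split(cv2.cvtColor(im,cv2.COLOR_RGB2HSV))]
red=((H<8)|(H>172))&(S>130)&(V>60); g=(H>35)&(H<95)&(S>40)
for n,m,b,z in [('rd',red,(370,100,490,215),.012),('candle',g,(295,0,355,45),.013)]:
    k=big(c,m,b); P=np.array([fcast(c,p,z)[:2] for p in k.reshape(-1,2)],np.float32)*1000; print(n,cv2.fitEllipse(P),cv2.boundingRect(k))
E
python3 mv.py .526,-.0155,.07,90
```

```text
rd ((527.272705078125, -17.428516387939453), (75.92900085449219, 77.44452667236328), 82.96028900146484) (387, 113, 86, 89)
candle ((437.3134460449219, 100.20113372802734), (24.366456985473633, 29.190162658691406), 57.66643524169922) (310, 4, 36, 30)
now [ 0.4336 -0.0834  0.0596] [1.8e+02 1.0e-02 9.0e+01] t 8.78 w 0.0444 gf 15.0 q [ 44.   5. -38. 121.   3.  55.   5.]
.526,-.0155,.07,90 -> [ 67.9  92.4 -10.4] rz 0.0 rows 2.0
```

Call:
drive_tool:
  moves:
    - {"x": 0, "y": 0, "z": -20, "rx": 0, "ry": 0, "rz": 0, "fingers": 1}
    - {"x": 0, "y": 0, "z": -40, "rx": 0, "ry": 0, "rz": 0, "fingers": 1}
    - {"x": 20, "y": 28, "z": -40, "rx": 0, "ry": 0, "rz": 0, "fingers": 1}
    - {"x": 45, "y": 62, "z": -40, "rx": 0, "ry": 0, "rz": 0, "fingers": 1}
    - {"x": 66, "y": 92, "z": -35, "rx": 0, "ry": 0, "rz": 0, "fingers": 1}
    - {"x": 66, "y": 92, "z": -30, "rx": 0, "ry": 0, "rz": 0, "fingers": 1}
    - {"x": 66, "y": 92, "z": -25, "rx": 0, "ry": 0, "rz": 0, "fingers": 1}
    - {"x": 66, "y": 92, "z": -20, "rx": 0, "ry": 0, "rz": 0, "fingers": 1}
    - {"x": 66, "y": 92, "z": -20, "rx": 0, "ry": 0, "rz": 0, "fingers": 1}

```text
time_s: 9.9
tool_pos: [0.5246, -0.0182, 0.0791]
tool_rot: [-179.9, 0.0, 89.9]
force: [-0.4, 0.0, -1.2]
grip_width: 0.0442
grasp_force: 15.0
```

```bash
python3 mv.py .5255,-.0175,.065,90
```

```text
now [ 0.5246 -0.0182  0.0791] [-1.7993e+02  4.0000e-02  8.9930e+01] t 9.9 w 0.0442 gf 15.0 q [ 36.  15. -41. 110.  11.  60. -10.]
.5255,-.0175,.065,90 -> [ 0.7  0.9 14.1] rz -0.001 rows 1.0
```

Call:
drive_tool:
  moves:
    - {"x": 0.5, "y": 1, "z": 7, "rx": 0, "ry": 0, "rz": 0, "fingers": 1}
    - {"x": 0.5, "y": 1, "z": 14, "rx": 0, "ry": 0, "rz": 0, "fingers": 1}
    - {"x": 0.5, "y": 1, "z": 15, "rx": 0, "ry": 0, "rz": 0, "fingers": 1}
    - {"x": 0.5, "y": 1, "z": 15, "rx": 0, "ry": 0, "rz": 0, "fingers": 1}
    - {"x": 0.5, "y": 1, "z": 15, "rx": 0, "ry": 0, "rz": 0, "fingers": -1}
    - {"x": 0.5, "y": 1, "z": 15, "rx": 0, "ry": 0, "rz": 0, "fingers": -1}
    - {"x": 0.5, "y": 1, "z": 15, "rx": 0, "ry": 0, "rz": 0, "fingers": -1}
    - {"x": 0.5, "y": 1, "z": 15, "rx": 0, "ry": 0, "rz": 0, "fingers": -1}
    - {"x": 0.5, "y": 1, "z": 15, "rx": 0, "ry": 0, "rz": 0, "fingers": -1}
    - {"x": 0.5, "y": 1, "z": -35, "rx": 0, "ry": 0, "rz": 0, "fingers": -1}
    - {"x": 0.5, "y": 1, "z": -85, "rx": 0, "ry": 0, "rz": 0, "fingers": -1}
    - {"x": 0.5, "y": 1, "z": -120, "rx": 0, "ry": 0, "rz": 0, "fingers": -1}
    - {"x": 0.5, "y": 1, "z": -120, "rx": 0, "ry": 0, "rz": 0, "fingers": -1}

```text
time_s: 11.52
tool_pos: [0.5286, -0.0167, 0.2027]
tool_rot: [179.7, 0.1, 90.0]
force: [-1.0, 0.1, 0.1]
grip_width: 0.087
grasp_force: 0.0
```

```bash
python3 wr.py w6; python3 mv.py .435,.104,.19,90 .435,.104,.12,90
```

```text
now [ 0.5273 -0.0169  0.2006] [1.7986e+02 5.0000e-02 9.0000e+01] t 11.57 w 0.087 gf 0.0 q [ 39.   7. -42. 102.   5.  73.  -5.]
.435,.104,.19,90 -> [120.9 -92.3  10.6] rz -0.0 rows 3.0
.435,.104,.12,90 -> [120.9 -92.3  80.6] rz -0.0 rows 3.0
```

View pics/w6.png

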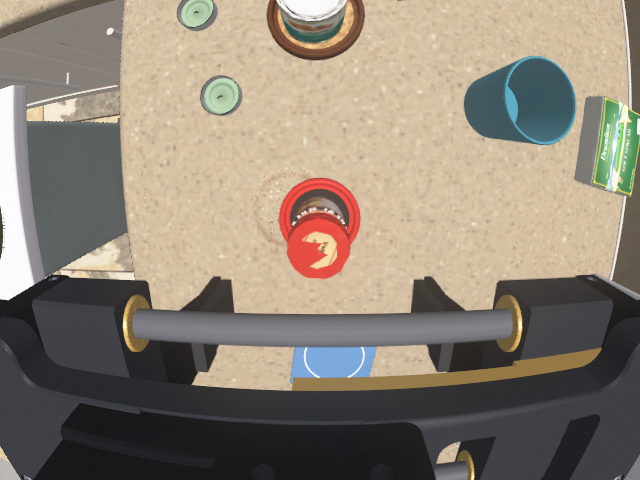

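The jar is well centred in the red dish: both at about u = 319. Next is the tea light.

Call:
drive_tool:
  moves:
    - {"x": 40, "y": -31, "z": 0, "rx": 0, "ry": 0, "rz": 0.05, "fingers": -1}
    - {"x": 80, "y": -62, "z": 0, "rx": 0, "ry": 0, "rz": 0.1, "fingers": -1}
    - {"x": 120, "y": -93, "z": 30, "rx": 0, "ry": 0, "rz": 0.14, "fingers": -1}
    - {"x": 120, "y": -93, "z": 80, "rx": 0, "ry": 0, "rz": 0.14, "fingers": -1}
    - {"x": 120, "y": -93, "z": 100, "rx": 0, "ry": 0, "rz": 0.14, "fingers": -1}
    - {"x": 120, "y": -93, "z": 100, "rx": 0, "ry": 0, "rz": 0.14, "fingers": -1}
    - {"x": 120, "y": -93, "z": 100, "rx": 0, "ry": 0, "rz": 0.14, "fingers": -1}

```text
time_s: 12.45
tool_pos: [0.4338, 0.1032, 0.0998]
tool_rot: [-180.0, -0.0, 82.0]
force: [-0.1, 1.3, -0.4]
grip_width: 0.0868
grasp_force: 0.0
```

```bash
python3 wr.py w7
python3 - <<'E'
from h import *
c=pickle.load(open('pics/w7.pkl','rb')); im=c['image']
H,S,V=[x.astype(int) for x in cv2.split(cv2.cvtColor(im,cv2.COLOR_RGB2HSV))]
g=((H>35)&(H<95)&(S>40)).astype(np.uint8)
for k in cv2.findContours(g,cv2.RETR_EXTERNAL,cv2.CHAIN_APPROX_NONE)[0]:
    if cv2.contourArea(k)>300:
        P=np.array([fcast(c,p,.013)[:2] for p in k.reshape(-1,2)],np.float32)*1000; print(cv2.fitEllipse(P),cv2.boundingRect(k))
E
python3 mv.py .434,.103,.010,82
```

```text
((436.5369873046875, 103.72189331054688), (31.2274169921875, 33.71487045288086), 77.994384765625) (298, 226, 51, 46)
((410.9786682128906, 190.78057861328125), (32.77391052246094, 33.77663803100586), 102.36502075195312) (239, 100, 53, 52)
now [0.4342 0.1032 0.1002] [ 1.7994e+02 -2.0000e-02  8.1960e+01] t 12.5 w 0.0869 gf 0.0 q [ 33.   2. -50. 118.   2.  60. -26.]
.434,.103,.010,82 -> [-0.2 -0.2 90.2] rz -0.001 rows 2.0
```

View pics/w7.png

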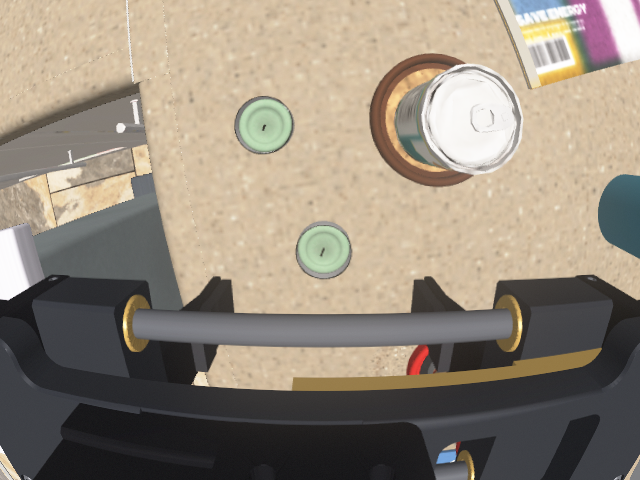

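The tea light is at (323,250), midway between the fingers, and measures (0.4365, 0.1037). I'll descend and grip it.

Call:
drive_tool:
  moves:
    - {"x": 0.5, "y": 0.5, "z": 45, "rx": 0, "ry": 0, "rz": 0, "fingers": -1}
    - {"x": 0.5, "y": 0.5, "z": 80, "rx": 0, "ry": 0, "rz": 0, "fingers": -1}
    - {"x": 0.5, "y": 0.5, "z": 89, "rx": 0, "ry": 0, "rz": 0, "fingers": -1}
    - {"x": 0.5, "y": 0.5, "z": 89, "rx": 0, "ry": 0, "rz": 0, "fingers": -1}
    - {"x": 0.5, "y": 0.5, "z": 89, "rx": 0, "ry": 0, "rz": 0, "fingers": 1}
    - {"x": 0.5, "y": 0.5, "z": 89, "rx": 0, "ry": 0, "rz": 0, "fingers": 1}
    - {"x": 0.5, "y": 0.5, "z": 89, "rx": 0, "ry": 0, "rz": 0, "fingers": 1}
    - {"x": 0.5, "y": 0.5, "z": 89, "rx": 0, "ry": 0, "rz": 0, "fingers": 1}
    - {"x": 0.5, "y": 0.5, "z": 89, "rx": 0, "ry": 0, "rz": 0, "fingers": 1}
    - {"x": 0.5, "y": 0.5, "z": 89, "rx": 0, "ry": 0, "rz": 0, "fingers": 1}
  force: 10

```text
time_s: 13.75
tool_pos: [0.4341, 0.1036, 0.0105]
tool_rot: [180.0, 0.0, 82.0]
force: [-0.9, -0.1, 1.5]
grip_width: 0.037
grasp_force: 10.0
```

```bash
python3 mv.py .435,.103,.19,82 .47,-.05,.19,90 .543,-.172,.1,90
```

```text
now [0.4341 0.1036 0.0105] [1.800e+02 1.000e-02 8.198e+01] t 13.75 w 0.037 gf 10.0 q [ 29.  13. -49. 123.  13.  50. -35.]
.435,.103,.19,82 -> [  -0.4    0.9 -179.5] rz -0.0 rows 3.0
.47,-.05,.19,90 -> [-147.    56.9 -179.5] rz -0.14 rows 4.0
.543,-.172,.1,90 -> [-257.7  146.2  -89.5] rz -0.14 rows 5.0
```

Call:
drive_tool:
  moves:
    - {"x": 0, "y": 0, "z": -45, "rx": 0, "ry": 0, "rz": 0, "fingers": 1}
    - {"x": 0, "y": 0, "z": -105, "rx": 0, "ry": 0, "rz": 0, "fingers": 1}
    - {"x": 0, "y": 0, "z": -165, "rx": 0, "ry": 0, "rz": 0, "fingers": 1}
    - {"x": -50, "y": 19, "z": -180, "rx": 0, "ry": 0, "rz": -0.05, "fingers": 1}
    - {"x": -98, "y": 38, "z": -180, "rx": 0, "ry": 0, "rz": -0.1, "fingers": 1}
    - {"x": -147, "y": 57, "z": -180, "rx": 0, "ry": 0, "rz": -0.14, "fingers": 1}
    - {"x": -190, "y": 91, "z": -180, "rx": 0, "ry": 0, "rz": -0.14, "fingers": 1}
    - {"x": -230, "y": 123, "z": -150, "rx": 0, "ry": 0, "rz": -0.14, "fingers": 1}
    - {"x": -258, "y": 146, "z": -110, "rx": 0, "ry": 0, "rz": -0.14, "fingers": 1}
    - {"x": -258, "y": 146, "z": -60, "rx": 0, "ry": 0, "rz": -0.14, "fingers": 1}
    - {"x": -258, "y": 146, "z": -40, "rx": 0, "ry": 0, "rz": -0.14, "fingers": 1}
    - {"x": -258, "y": 146, "z": -25, "rx": 0, "ry": 0, "rz": -0.14, "fingers": 1}
    - {"x": -258, "y": 146, "z": -25, "rx": 0, "ry": 0, "rz": -0.14, "fingers": 1}
    - {"x": -258, "y": 146, "z": -25, "rx": 0, "ry": 0, "rz": -0.14, "fingers": 1}

```text
time_s: 15.5
tool_pos: [0.544, -0.1724, 0.0373]
tool_rot: [179.8, 0.1, 90.0]
force: [1.2, -0.9, -0.6]
grip_width: 0.037
grasp_force: 10.0
```

```bash
python3 mv.py .543,-.1725,.0165,90; python3 wr.py w8
```

```text
now [ 0.544  -0.1724  0.0373] [1.7985e+02 8.0000e-02 9.0030e+01] t 15.5 w 0.037 gf 10.0 q [ 44.  22. -34. 105.  15.  57.   3.]
.543,-.1725,.0165,90 -> [-0.1 -1.  20.8] rz 0.001 rows 1.0
```

View pics/w8.png

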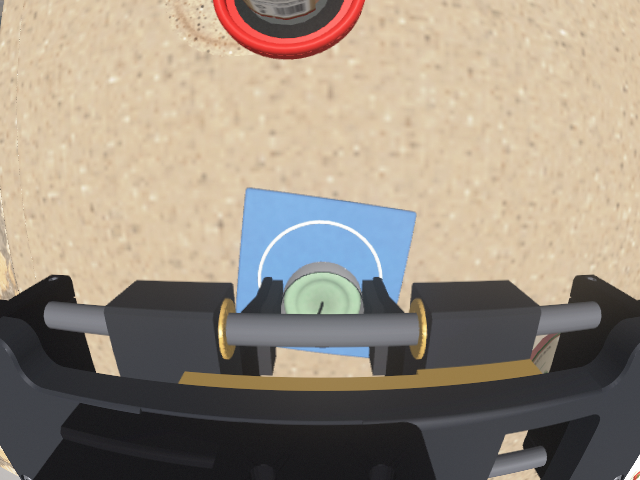

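The ring spans u 258 to 382 with its top edge at v = 222, and the tea light is held at u = 322, so it is nearly centred.

Run:
```python
from h import *
c=pickle.load(open('pics/w8.pkl','rb'))
for uv in [(258,277),(382,277),(321,222)]: print(fcast(c,uv,.005))
for uv in [(284,290),(362,290)]: print(fcast(c,uv,.04))
```

```text
[ 0.511106   -0.17139955  0.005     ]
[ 0.5780702  -0.17133689  0.005     ]
[ 0.54511163 -0.14113823  0.005     ]
[ 0.52879642 -0.16411037  0.04      ]
[ 0.56323539 -0.16410312  0.04      ]
```

Call:
drive_tool:
  moves:
    - {"x": -1, "y": -0.5, "z": 10, "rx": 0, "ry": 0, "rz": 0, "fingers": 1}
    - {"x": -1, "y": -0.5, "z": 18, "rx": 0, "ry": 0, "rz": 0, "fingers": 1}
    - {"x": -1, "y": -0.5, "z": 21, "rx": 0, "ry": 0, "rz": 0, "fingers": 1}
    - {"x": -1, "y": -0.5, "z": 21, "rx": 0, "ry": 0, "rz": 0, "fingers": 1}
    - {"x": -1, "y": -0.5, "z": 21, "rx": 0, "ry": 0, "rz": 0, "fingers": 1}
    - {"x": -1, "y": -0.5, "z": 21, "rx": 0, "ry": 0, "rz": 0, "fingers": -1}
    - {"x": -1, "y": -0.5, "z": 21, "rx": 0, "ry": 0, "rz": 0, "fingers": -1}
    - {"x": -1, "y": -0.5, "z": 21, "rx": 0, "ry": 0, "rz": 0, "fingers": -1}
    - {"x": -1, "y": -0.5, "z": 21, "rx": 0, "ry": 0, "rz": 0, "fingers": -1}
    - {"x": -1, "y": -0.5, "z": -35, "rx": 0, "ry": 0, "rz": 0, "fingers": -1}
    - {"x": -1, "y": -0.5, "z": -80, "rx": 0, "ry": 0, "rz": 0, "fingers": -1}
    - {"x": -1, "y": -0.5, "z": -80, "rx": 0, "ry": 0, "rz": 0, "fingers": -1}
    - {"x": -1, "y": -0.5, "z": -80, "rx": 0, "ry": 0, "rz": 0, "fingers": -1}

```text
time_s: 17.18
tool_pos: [0.5417, -0.1733, 0.115]
tool_rot: [-180.0, 0.0, 90.0]
force: [-0.8, -0.8, -0.6]
grip_width: 0.0864
grasp_force: 0.0
```

```bash
python3 wr.py w9; python3 mv.py .48,-.24,.13,40 .420,-.281,.12,-6
```

```text
now [ 0.5412 -0.1732  0.1142] [-1.7988e+02 -3.0000e-02  8.9990e+01] t 17.23 w 0.0868 gf 0.0 q [ 46.  17. -36. 102.  11.  65.   7.]
.48,-.24,.13,40 -> [-66.8 -61.2 -15.8] rz 0.873 rows 5.0
.420,-.281,.12,-6 -> [-107.8 -121.2   -5.8] rz 1.675 rows 9.0
```

View pics/w9.png

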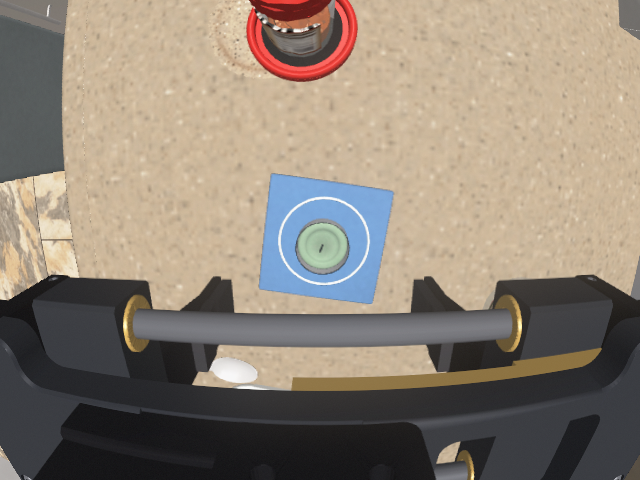

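The tea light sits inside the ring: candle at (322,245), ring centre at (324,240). Now the spoon.

Call:
drive_tool:
  moves:
    - {"x": -14, "y": -12, "z": -10, "rx": 0, "ry": 0, "rz": 0.17, "fingers": -1}
    - {"x": -27, "y": -24, "z": -15, "rx": 0, "ry": 0, "rz": 0.35, "fingers": -1}
    - {"x": -40, "y": -37, "z": -15, "rx": 0, "ry": 0, "rz": 0.52, "fingers": -1}
    - {"x": -53, "y": -49, "z": -15, "rx": 0, "ry": 0, "rz": 0.7, "fingers": -1}
    - {"x": -67, "y": -61, "z": -15, "rx": 0, "ry": 0, "rz": 0.87, "fingers": -1}
    - {"x": -75, "y": -73, "z": -15, "rx": 0, "ry": 0, "rz": 1.04, "fingers": -1}
    - {"x": -83, "y": -85, "z": -10, "rx": 0, "ry": 0, "rz": 1.2, "fingers": -1}
    - {"x": -91, "y": -97, "z": -5, "rx": 0, "ry": 0, "rz": 1.36, "fingers": -1}
    - {"x": -99, "y": -109, "z": 5, "rx": 0, "ry": 0, "rz": 1.52, "fingers": -1}
    - {"x": -108, "y": -121, "z": 10, "rx": 0, "ry": 0, "rz": 1.68, "fingers": -1}
    - {"x": -108, "y": -121, "z": 10, "rx": 0, "ry": 0, "rz": 1.68, "fingers": -1}
    - {"x": -108, "y": -121, "z": 10, "rx": 0, "ry": 0, "rz": 1.68, "fingers": -1}
    - {"x": -108, "y": -121, "z": 10, "rx": 0, "ry": 0, "rz": 1.68, "fingers": -1}

```text
time_s: 18.85
tool_pos: [0.4219, -0.2807, 0.1056]
tool_rot: [-180.0, -0.0, -6.1]
force: [-0.3, -0.6, -0.8]
grip_width: 0.0873
grasp_force: 0.0
```

```bash
python3 wr.py w10; python3 mv.py .420,-.281,.01,-6
```

```text
now [ 0.4218 -0.2808  0.1056] [-1.7999e+02 -2.0000e-02 -6.1300e+00] t 18.9 w 0.087 gf 0.0 q [ 51.   8. -21. 111.   3.  61. -68.]
.420,-.281,.01,-6 -> [-1.8  0.4 95.6] rz -0.002 rows 2.0
```

View pics/w10.png

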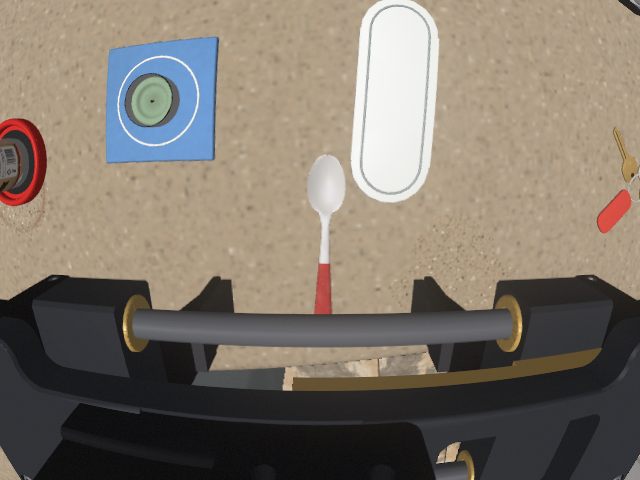

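The spoon's bowl tip is at (326,155) and its red handle is at (323,264) to (323,314). The rest runs from (402,0) to (390,202).

Run:
```python
from h import *
c=pickle.load(open('pics/w10.pkl','rb'))
f=lambda u,v,z=.005: fcast(c,(u,v),z)[:2]
t,h1,h2=f(326,154,.004),f(324,264,.006),f(323,314,.006)
dd=lambda a,b: round(float(np.degrees(np.arctan2(*(a-b)[::-1]))),2)
print(t,h1,h2,'dir',dd(t,h2),'origin',t-.066*(t-h2)/np.linalg.norm(t-h2), np.linalg.norm(t-h2))
im=c['image']; H,S,V=[x.astype(int) for x in cv2.split(cv2.cvtColor(im,cv2.COLOR_RGB2HSV))]
k=big(c,(S<35)&(V>150),(346,0,445,206)); P=np.array([f(*p) for p in k.reshape(-1,2)],np.float32)*1000
(e,s,a)=cv2.minAreaRect(P); print(e,s,a,cv2.boundingRect(k)); ln=cv2.fitLine(P,cv2.DIST_L2,0,.01,.01).ravel(); print(np.degrees(np.arctan2(ln[1],ln[0])))
```

```text
[ 0.48745149 -0.29096696] [ 0.41000096 -0.28147565] [ 0.37023773 -0.27657918] dir -7.0 origin [ 0.42194315 -0.28292593] 0.1180934975947822
(522.9097290039062, -342.5814514160156) (56.836944580078125, 147.8429412841797) 79.94256591796875 (350, 0, 90, 203)
-10.725395
```

Call:
drive_tool:
  moves:
    - {"x": 0, "y": 2, "z": 50, "rx": 0, "ry": 0, "rz": 0.015, "fingers": -1}
    - {"x": 0, "y": 2, "z": 85, "rx": 0, "ry": 0, "rz": 0.015, "fingers": -1}
    - {"x": 0, "y": 2, "z": 95, "rx": 0, "ry": 0, "rz": 0.015, "fingers": -1}
    - {"x": 0, "y": 2, "z": 95, "rx": 0, "ry": 0, "rz": 0.015, "fingers": -1}
    - {"x": 0, "y": 2, "z": 95, "rx": 0, "ry": 0, "rz": 0.015, "fingers": 1}
    - {"x": 0, "y": 2, "z": 95, "rx": 0, "ry": 0, "rz": 0.015, "fingers": 1}
    - {"x": 0, "y": 2, "z": 95, "rx": 0, "ry": 0, "rz": 0.015, "fingers": 1}
    - {"x": 0, "y": 2, "z": 95, "rx": 0, "ry": 0, "rz": 0.015, "fingers": 1}
    - {"x": 0, "y": 2, "z": 95, "rx": 0, "ry": 0, "rz": 0.015, "fingers": 1}
    - {"x": 0, "y": 2, "z": 95, "rx": 0, "ry": 0, "rz": 0.015, "fingers": 1}
    - {"x": 0, "y": 2, "z": 95, "rx": 0, "ry": 0, "rz": 0.015, "fingers": 1}
    - {"x": 0, "y": 2, "z": 95, "rx": 0, "ry": 0, "rz": 0.015, "fingers": 1}
  force: 12

```text
time_s: 20.4
tool_pos: [0.421, -0.2832, 0.0105]
tool_rot: [-180.0, 0.0, -7.1]
force: [0.5, 0.2, 0.5]
grip_width: 0.0199
grasp_force: 12.0
```

```bash
python3 mv.py .522,-.342,.05,-10.2
```

```text
now [ 0.421  -0.2832  0.0105] [-180.      0.     -7.12] t 20.4 w 0.0199 gf 12.0 q [ 50.  16. -20. 115.   7.  50. -72.]
.522,-.342,.05,-10.2 -> [107.5  45.8 -39.5] rz 0.054 rows 2.0
```

```bash
python3 wr.py w11; python3 -c "
import cv2; a=cv2.imread('pics/w11.png')[120:400,180:480]; cv2.imwrite('pics/w11c.png',cv2.resize(a,None,fx=2,fy=2))"
```

```text
(no output)
```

View pics/w11c.png

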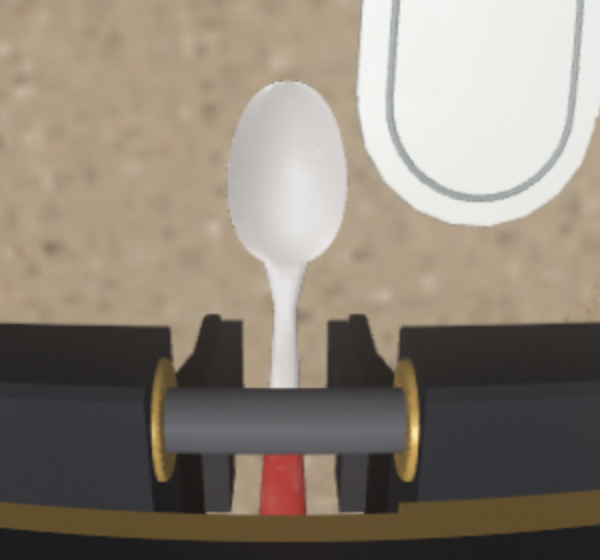

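The spoon is centred between the pads, which stopped 20 mm apart at 12 N. That is probably a wider contact shape than the drawn one, so I'll lift a little and check that it comes along.

Call:
drive_tool:
  moves:
    - {"x": 0, "y": 0, "z": -10, "rx": 0, "ry": 0, "rz": 0, "fingers": 1}
    - {"x": 0, "y": 0, "z": -25, "rx": 0, "ry": 0, "rz": 0, "fingers": 1}
    - {"x": 0, "y": 0, "z": -40, "rx": 0, "ry": 0, "rz": 0, "fingers": 1}
    - {"x": 0, "y": 0, "z": -40, "rx": 0, "ry": 0, "rz": 0, "fingers": 1}
    - {"x": 0, "y": 0, "z": -40, "rx": 0, "ry": 0, "rz": 0, "fingers": 1}

```text
time_s: 21.08
tool_pos: [0.4209, -0.2833, 0.0507]
tool_rot: [180.0, -0.0, -7.1]
force: [-0.2, -0.0, -0.7]
grip_width: 0.0198
grasp_force: 12.0
```

```bash
python3 wr.py w12; python3 mv.py .522,-.342,.05,-10.2;  python3 -c "
import cv2; a=cv2.imread('pics/w12.png')[60:400,160:500]; cv2.imwrite('pics/w12c.png',cv2.resize(a,None,fx=1.5,fy=1.5))"
```

```text
now [ 0.4207 -0.2831  0.0503] [-1.80e+02  3.00e-02 -7.12e+00] t 21.12 w 0.0198 gf 12.0 q [ 50.  12. -21. 114.   5.  55. -70.]
.522,-.342,.05,-10.2 -> [107.9  45.8   0.3] rz 0.054 rows 2.0
```

View pics/w12c.png

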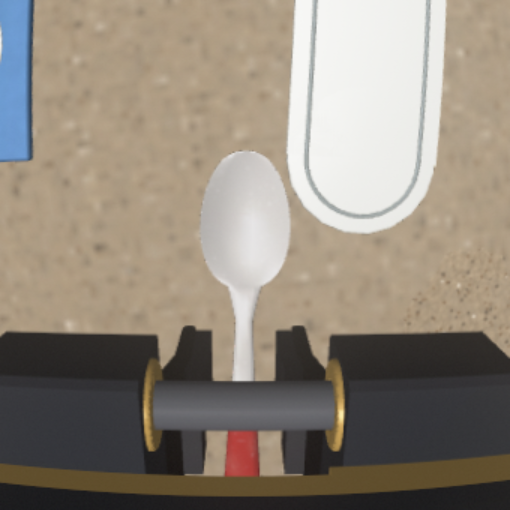

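The spoon came up with the gripper. That's more pictures than the 14 allowed (15 by my count), so from here I check by numbers only.

Call:
drive_tool:
  moves:
    - {"x": 35, "y": 15, "z": 0, "rx": 0, "ry": 0, "rz": 0.018, "fingers": 1}
    - {"x": 70, "y": 30, "z": 0, "rx": 0, "ry": 0, "rz": 0.036, "fingers": 1}
    - {"x": 95, "y": 41, "z": 0, "rx": 0, "ry": 0, "rz": 0.054, "fingers": 1}
    - {"x": 107, "y": 46, "z": 0, "rx": 0, "ry": 0, "rz": 0.054, "fingers": 1}
    - {"x": 107, "y": 46, "z": 15, "rx": 0, "ry": 0, "rz": 0.054, "fingers": 1}
    - {"x": 107, "y": 46, "z": 22, "rx": 0, "ry": 0, "rz": 0.054, "fingers": 1}
    - {"x": 107, "y": 46, "z": 22, "rx": 0, "ry": 0, "rz": 0.054, "fingers": 1}
    - {"x": 107, "y": 46, "z": 22, "rx": 0, "ry": 0, "rz": 0.054, "fingers": 1}

```text
time_s: 22.12
tool_pos: [0.5212, -0.3421, 0.0288]
tool_rot: [180.0, -0.0, -10.2]
force: [0.3, -0.0, -0.3]
grip_width: 0.02
grasp_force: 12.0
```

```bash
python3 mv.py .521,-.342,.016,-10.2
```

```text
now [ 0.5212 -0.3421  0.0288] [179.98  -0.   -10.21] t 22.12 w 0.02 gf 12.0 q [ 46.  26. -19.  98.  10.  57. -77.]
.521,-.342,.016,-10.2 -> [-0.2 -0.  12.8] rz -0.0 rows 1.0
```

Call:
drive_tool:
  moves:
    - {"x": 0, "y": 0, "z": 7, "rx": 0, "ry": 0, "rz": 0, "fingers": 1}
    - {"x": 0, "y": 0, "z": 13, "rx": 0, "ry": 0, "rz": 0, "fingers": 1}
    - {"x": 0, "y": 0, "z": 13, "rx": 0, "ry": 0, "rz": 0, "fingers": 1}
    - {"x": 0, "y": 0, "z": 13, "rx": 0, "ry": 0, "rz": 0, "fingers": 1}
    - {"x": 0, "y": 0, "z": 13, "rx": 0, "ry": 0, "rz": 0, "fingers": -1}
    - {"x": 0, "y": 0, "z": 13, "rx": 0, "ry": 0, "rz": 0, "fingers": -1}
    - {"x": 0, "y": 0, "z": 13, "rx": 0, "ry": 0, "rz": 0, "fingers": -1}
    - {"x": 0, "y": 0, "z": 13, "rx": 0, "ry": 0, "rz": 0, "fingers": -1}
    - {"x": 0, "y": 0, "z": 13, "rx": 0, "ry": 0, "rz": 0, "fingers": -1}
    - {"x": 0, "y": 0, "z": -40, "rx": 0, "ry": 0, "rz": 0, "fingers": -1}
    - {"x": 0, "y": 0, "z": -100, "rx": 0, "ry": 0, "rz": 0, "fingers": -1}
    - {"x": -60, "y": 0, "z": -120, "rx": 0, "ry": 0, "rz": 0, "fingers": -1}
    - {"x": -80, "y": 0, "z": -120, "rx": 0, "ry": 0, "rz": 0, "fingers": -1}
    - {"x": -80, "y": 0, "z": -120, "rx": 0, "ry": 0, "rz": 0, "fingers": -1}
    - {"x": -80, "y": 0, "z": -120, "rx": 0, "ry": 0, "rz": 0, "fingers": -1}
    - {"x": -80, "y": 0, "z": -120, "rx": 0, "ry": 0, "rz": 0, "fingers": -1}

```text
time_s: 24.12
tool_pos: [0.4437, -0.3277, 0.1482]
tool_rot: [-180.0, 0.0, -10.1]
force: [0.9, -0.3, -0.8]
grip_width: 0.0869
grasp_force: 0.0
```

```bash
python3 mv.py; python3 wr.py w13
python3 - <<'E'
from h import *
c=pickle.load(open('pics/w13.pkl','rb')); im=c['image']
H,S,V=[x.astype(int) for x in cv2.split(cv2.cvtColor(im,cv2.COLOR_RGB2HSV))]
masks=dict(blue=((H>95)&(H<125)&(S>90),.005),red=(((H<6)|(H>174))&(S>130)&(V>60),.01),green=((H>35)&(H<95)&(S>40),.018),white=((S<35)&(V>150),.005))
for n,(m,z) in masks.items():
    for k in cv2.findContours(m.astype(np.uint8),cv2.RETR_EXTERNAL,cv2.CHAIN_APPROX_NONE)[0]:
        if cv2.contourArea(k)<250: continue
        b=cv2.boundingRect(k)
        if b[1]>270: continue
        P=np.array([fcast(c,p,z)[:2] for p in k.reshape(-1,2)],np.float32)*1000
        e,s,a=cv2.minAreaRect(P); print(n,b,np.round(e,1),np.round(s,1),round(a,1))
E
```

```text
now [ 0.4437 -0.3277  0.1482] [-179.96    0.    -10.15] t 24.12 w 0.0869 gf 0.0 q [ 52.  11. -20. 103.   4.  67. -70.]
blue (86, 98, 93, 110) [ 543.9 -175.1] [89.9 88.8] 81.8
red (533, 191, 37, 43) [ 429.  -538.8] [20.8 46.3] 34.4
red (0, 172, 46, 74) [526.1 -30.4] [70.9 77.5] 78.3
green (108, 136, 31, 41) [ 543.1 -176.6] [30.5 32.6] 50.8
white (564, 137, 39, 64) [ 464.2 -589.9] [25.7 74.3] 45.7
white (97, 116, 65, 77) [ 544.3 -174. ] [66.9 67.1] 27.6
white (287, 43, 73, 183) [ 523.7 -342.9] [ 56.9 148.6] 79.7
```

The tea light is 3 mm off the ring's centre. I'll check the spoon on its rest.

Run:
```python
from h import *
c=pickle.load(open('pics/w13.pkl','rb')); im=c['image']
H,S,V=[x.astype(int) for x in cv2.split(cv2.cvtColor(im,cv2.COLOR_RGB2HSV))]
red=((H<10)|(H>170))&(S>80); k=big(c,red,(285,40,362,235)); P=np.array([fcast(c,p,.011)[:2] for p in k.reshape(-1,2)],np.float32)*1000
e,s,a=cv2.minAreaRect(P); print('handle',cv2.boundingRect(k),np.round(e,1),np.round(s,1),a); ln=cv2.fitLine(P,cv2.DIST_L2,0,.01,.01).ravel(); d=ln[:2]*np.sign(ln[0])
print('dir',np.degrees(np.arctan2(d[1],d[0])))
end=P[(P@d).argmin()]; r=np.array([523.7,-342.9]); u=np.array([np.cos(np.radians(-10.3)),np.sin(np.radians(-10.3))]); n=np.array([-u[1],u[0]])
o=P[np.abs((P@d)-(P@d).min())<4].mean(0)+64*d
print('end',end,'origin est',o,'along/across',(o-r)@u,(o-r)@n,'handle centre across',(e-r)@n)
# rows profile of the rest for the bowl: gradient columns
for v in range(50,120,8): print(v,V[v,295:355:3])
```

```text
handle (314, 149, 16, 68) [ 485.6 -335.1] [11.9 53.2] 80.11492156982422
dir -10.972368
end [ 459.71533 -328.49744] origin est [ 523.3402 -342.8468] along/across -0.36350399977458 -0.01199030142855728 handle centre across 0.8941778714271718
50 [201 201 227 254 254 254 254 254 242 227 228 249 254 254 254 254 247 202
 202 195]
58 [254 255 255 201 254 254 251 225 223 226 229 232 237 252 254 216 225 253
 253 227]
66 [255 216 255 255 255 220 218 221 225 232 238 238 238 238 238 254 254 238
 252 253]
74 [254 255 255 255 241 214 219 225 230 238 246 247 242 239 237 252 254 254
 209 253]
82 [253 255 255 255 212 216 221 228 236 242 246 247 243 240 238 247 254 254
 211 253]
90 [249 254 255 255 255 221 224 228 233 239 241 241 242 240 240 254 254 254
 214 254]
98 [244 254 255 255 255 255 232 229 232 234 236 237 239 244 254 254 254 254
 206 254]
106 [248 254 255 255 255 255 255 255 243 240 237 223 254 254 254 254 254 254
 213 254]
114 [241 255 255 255 255 255 255 255 252 248 234 254 254 254 254 254 254 254
 226 254]
```

Run:
```python
from h import *
from cell import vision
a=pickle.load(open('pics/scene0.pkl','rb'))['image'].astype(int); c=vision.read_camera('scene'); b=c['image'].astype(int)
for n,(x0,y0,x1,y1) in dict(beaker=(208,200,252,258),jam=(326,135,362,188),light=(268,345,294,372)).items(): print(n,np.abs(a-b)[y0:y1,x0:x1].mean().round(2))
H,S,V=[x.astype(int) for x in cv2.split(cv2.cvtColor(c['image'],cv2.COLOR_RGB2HSV))]
k=big(c,(S<40)&(V>120),(215,255,285,330)); print('tin lid',circ(c,k,.077))
red=((H<8)|(H>172))&(S>150)&(V>60); print('red',cv2.boundingRect(big(c,red,(290,190,355,290))))
```

```text
beaker 4.52
jam 5.52
light 5.95
tin lid (array([515.3, 183.6]), array([51.6, 73.2]))
red (315, 225, 22, 22)
```

Run:
```python
from h import *
from cell import workorder
c=pickle.load(open('pics/scene0.pkl','rb'))
q=c['R']@np.array([.5255,-.017,.1])+c['t']; u=q[:2]/q[2]*c['fx']+[c['cx'],c['cy']]; print(u)
if abs(u[0]-326)<8 and abs(u[1]-236)<10: print(workorder.sign_off())
```

```text
[324.69636425 235.18698698]
the job is handed in; nothing more can be done
None
```

All four things are set out on their stands (tin, jar, tea light, spoon, in that order), each within about 4 mm of the middle by camera, nothing held, jam jar and beaker not moved; handed in at about 24 s, but I viewed 15 pictures against the limit of 14.

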